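# Set the blade lapping machine to its finishing speed at the H-gate

## Robot

A 6-joint arm with a two-finger parallel gripper is mounted at the origin on a cart in front of the work surface, level with it; the furniture and walls round the work are solid. World frame = base frame: x ahead of the robot, y to its left, z up, the work surface at z = 0. Lengths are in mm, angles in rad, forces in N, time in s.
With the tool pointing down it reaches from about 325 to 775 mm from the base axis. Payload 9.3 kg.
Tool frame: the origin (TCP) lies at the very end of the fingers, on their centre line; the grasp point (between the pads) lies 19 mm behind it (arm.grasp_offset is the distance from the TCP to the grasp point, in mm); z points along the fingers, y is the line along which they close (so a half turn about z gives the same grasp; the last joint's range is limited). The gripper opens to 85 mm and grips with 20 to 120 N. Pads are 22 mm wide; open, the fingers measure 114 mm over their backs; the gripper's body (76 mm by 85 mm) begins 54 mm behind the grasp point. The pads swing forward as they close: fully open they stand 13 mm farther back than shut.
Start: joints at [-1.453, 0.259, 0.021, 1.334, 0, 1.418], TCP at [147.119, -529.955, 231.279] pointing down, gripper open.
Joint ranges: [-3.04, 3.04], [-0.91, 1.82], [-1.04, 1.36], [-1.92, 1.95], [-1.52, 1.45], [-3.14, 3.14]. Speed limits (rad/s): [2.22, 2.22, 2.79, 3.14, 3.14, 3.14].

## Interface

Orientations are given as a rotation vector (axis times angle).
In Python, from workcell import arm gives the robot as it stands.
- The arm moves only by the tool jog_arm, never from a script. Its arguments are lists of equal length, an entry for each row: "fingers": the opening, from 0 (shut) to 1 (fully open); "offset": the shift along the tool's x, y, z in cm, a list of three; "delta_rot": the turn, a rotation vector about the tool's x, y, z in rad, a list of three. A call has 1 to 10 rows; each row shifts and turns the commanded pose from where the row before left it, along the tool's axes as they then stand; what a row does not reach is not made up. A row lasts 1/12 s, in which the tool goes at most 41.7 mm and 7.16 degrees, less where a joint would pass 70% of its speed; a pose out of reach is approached as far as the arm can. A call is refused whole if a number of a shift passes 4.17 or a number of a turn 0.125, either way. A call with a gripper value outside its range is refused whole. The fingers move at their own pace and stop on an object; the grip force is fixed at half the most. Time passes only in rows, so rows that do not move let the fingers close. It gives the time, the measured TCP pose, the force, the opening and the grip force at its end, in the units of the state.
- arm.get_obs(): the state, without advancing time (a new reading comes with each control period).
- arm.snapshot(name): name is "scene" or "top" or "wrist"; returns the picture (384x512x3 uint8, red, green, blue); there is no depth.
- arm.camera_params(name): a dict with "fov_y" (degrees; the focal length in pixels is half the picture's height over the tangent of half this angle, whatever the lens; pixels are square), "cx", "cy" (the principal point, pixels), "extrinsics" (4x4, takes a point from world to camera coordinates); the wrist camera has in their place "mount" (4x4, takes a point from camera to tool coordinates, whose origin is the TCP and whose axes are the flange's). Camera axes: x right, y down, z forward; pixel columns grow to the right and rows downward; lengths in mm; the calibration is good to about 2 mm. A picture is of the moment at which its call begins: read the wrist's pose just before it. camera_params takes no time and is no camera call.
- arm.hand_in(): hands the job in; it is judged then, once.
Trained networks look in the newest picture that a camera, given by its name, has taken for a name from the list of things; names that differ only in an ending like _2 or _b are one class to them, and where a whole thing is asked for, a point or a joint stands for the part that bears it (a point fixed in the world has none). Each returns a list of dicts, best first, with "p" (0 to 1); they miss things now and then, are a little off and sometimes report something else, mostly with a low value. They report only what shows in the picture. A call takes as long as a camera call.
- arm.recognise(thing, camera): "bbox" ([left, top, right, bottom] as shares, 0 to 1, of the picture: columns of its width, rows of its height, round what is visible of it).
- arm.silhouettes(thing, camera): "mask" (384x512 bool, what is visible of it) and "bbox" ([left, top, right, bottom] as shares, 0 to 1, of the picture: columns of its width, rows of its height, round what is visible of it).
The state is a dict: "time": time; "joint_pos": joint angles; "joint_vel": joint speeds; "effort": joint torques, N m; "tcp_pos": TCP position; "eef_rot": TCP orientation; "wrist_force": force on the tool from outside, world axes, zero at the start; "ft_torque": the same for the moment, N m; "width": finger opening in mm; "grasp_force": force on a finger pad.
Only numpy, scipy, OpenCV 4.12 (cv2) and the standard library are available. Lean on these libraries where they do the work, as an engineer would, in place of code of your own. Each camera call takes 0.05 s, during which the arm holds its last target. There are 200 camera calls.

## Task

The blade lapping machine has been left in its middle speeds and clipper blades are waiting to be finished: with a fingertip or the outside of the fingers, push its gear lever through the gate and fully home into the slot with the green mark at its end. Do not grip the lever or shove it hard, do not run it into one of the other coloured slots, and leave the blades, tools and everything else on the bench where they lie.

Things in the scene. Friction and masses are not known exactly. Their poses are not given: they have to be found in the camera images.
- lap: Cream blade lapping machine, fixed to the bench: square gear head (128 x 120 mm, gate plate on top at z = 114 mm), behind it a round drum with a 146 mm steel lapping plate (centre 150 mm along machine +x, top at 86 mm, rim 82 mm). Origin: on the table under the lever's pivot. Machine x: from gear head to drum; machine y: left, seen from the gear head; z up.
- gate_centre (a point): Centre of the aluminium gate plate's upper face, z = 114 mm. Double H: three slots along machine x, at machine y = +24, 0 and -24 mm, from x = -30 to +30 mm, 16 mm wide, joined only by a 16 mm wide cross channel along machine y at x = 0 (8 mm round-nosed tongues between the slots). Coloured marks at the four corner ends, small white ones at the middle slot's, where the lever starts.
- lever_knob (a point): Centre of the lever's black ball knob, 34 mm in diameter, 165 mm from the pivot along the lever (about 200 mm above the table, up to 15 mm lower when tilted). The ball tops an 11 mm steel rod. The pivot lies 35 mm above the table under the gate's centre. Bench grinders up to 260 mm high stand to the machine's right: cross high above them.
- lever_in_gate (a point): Point of the lever's axis 79 mm from the pivot, at the height of the gate plate. The rod has 2.5 mm play to either side in a slot.
- gear_lever (a joint): Swing of the lever along machine x, rad: 0 in the cross channel, positive towards the drum; stopped by the ends of the slots at about +0.30 and -0.30. The knob moves about 16 mm for 0.1 rad. Held by friction (about 1.5 N at the knob), no spring: it stays where it is left.
- gear_cross (a joint): Swing of the lever along machine y, rad: 0 in the middle slot, positive to machine +y (left); about +0.30 and -0.30 in the outer slots, the ends of the cross channel stop it at about +0.32 and -0.32. Friction as above, no spring. It can swing only while gear_lever is within about 0.03 of 0.
- mark_green: Green disc, 17 mm across, 2 mm high, let into the gate plate just beyond the end of one of the four corner slots (machine x = +40 or -40 mm, machine y = +24 or -24 mm); which corner differs. Origin: centre of its underside. This one marks the wanted slot.
- mark_red: Red disc, 17 mm across, 2 mm high, let into the gate plate just beyond the end of one of the four corner slots (machine x = +40 or -40 mm, machine y = +24 or -24 mm); which corner differs. Origin: centre of its underside.
- mark_yellow: Yellow disc, 17 mm across, 2 mm high, let into the gate plate just beyond the end of one of the four corner slots (machine x = +40 or -40 mm, machine y = +24 or -24 mm); which corner differs. Origin: centre of its underside.
- mark_blue: Blue disc, 17 mm across, 2 mm high, let into the gate plate just beyond the end of one of the four corner slots (machine x = +40 or -40 mm, machine y = +24 or -24 mm); which corner differs. Origin: centre of its underside.
- blade_on_plate: Bystander: steel clipper blade, 32 x 44 x 8 mm, lying on the lapping plate; origin at the centre of its underside.
- blade_waiting_1: Bystander: clipper blade, 32 x 44 x 8 mm, on the bench at the front; origin at the centre of its underside.
- blade_waiting_2: Bystander: second clipper blade, 32 x 44 x 8 mm, on the bench at the front; origin at the centre of its underside.
- paste_tin: Bystander: round tin with orange lid, 60 mm across, 24 mm high, on the bench right of the machine's front; origin at the centre of its underside.
- clipper_grey: Bystander: grey hair clipper, 46 x 174 x 38 mm, front right; origin at the centre of its underside.
- driver_red: Bystander: red screwdriver, 190 mm long, right edge; origin at the centre of its underside.
- scissors_4: Bystander: scissors with black rings, 158 mm long, right edge; origin at the centre of its underside.
- pliers_red: Bystander: red pliers, 168 mm long, left of the machine; origin at the centre of its underside.

How it is judged:
By the outcome, as a careful person would: the job done as asked, in the order asked, and still so for the second after the job is handed in, with the robot touching nothing.
It also fails if it takes over 58 s, if anything falls off the work surface, if the arm or the gripper's body presses on something with over 40 N, if the wrist force passes 120 N, or if a joint passes its speed limit or range.

## Working session

There is one attempt and no reset: what is moved stays moved. The work goes in short steps, Python scripts to look and compute and a tool call to move; the robot and the scene stay as the last step left them, time stands still between calls to the robot, and variables do not carry over. Pictures are saved under pics/ and viewed, at most 10 in all, crops included, and the job is handed in when it is done.

Besides the shell and the picture viewer there is one more tool, called after "Emit:" as name(argument=value, ...), one argument or row to a line, values as JSON. jog_arm: Moves the arm, as the interface text tells. Its arguments: {"type":"object","properties":{"fingers":{"type":"array","items":{"type":"number"}},"offset":{"type":"array","items":{"type":"array","items":{"type":"number"}}},"delta_rot":{"type":"array","items":{"type":"array","items":{"type":"number"}}}},"required":["fingers","offset","delta_rot"]}

```bash
mkdir -p pics
cat > h.py <<'E'
import numpy as np, cv2
from workcell import arm
from scipy.spatial.transform import Rotation as R
def proj(c,P):
    q=arm.camera_params(c); f=192/np.tan(np.radians(q["fov_y"]/2)); E=np.array(q["extrinsics"])
    X=np.c_[np.atleast_2d(P),np.ones(len(np.atleast_2d(P)))]@E.T
    return np.c_[f*X[:,0]/X[:,2]+q["cx"],f*X[:,1]/X[:,2]+q["cy"]]
def ray(c,uv,z):
    q=arm.camera_params(c); f=192/np.tan(np.radians(q["fov_y"]/2)); E=np.array(q["extrinsics"])
    d=E[:3,:3].T@np.array([(uv[0]-q["cx"])/f,(uv[1]-q["cy"])/f,1]); o=-E[:3,:3].T@E[:3,3]
    return o+d*(z-o[2])/d[2]
def cen(m):
    return np.argwhere(m).mean(0)[::-1]
E
python3 - <<'E'
from h import *
for c in ("scene","top"):
    im=arm.snapshot(c); cv2.imwrite(f"pics/{c}0.png",im[:,:,::-1])
    for t,z in (("mark_green",116),("mark_red",116),("mark_yellow",116),("mark_blue",116),("lever_knob",200)):
        for r in arm.silhouettes(t,c)[:2]:
            if r["mask"].any():
                u=cen(r["mask"]); print(c,t,round(r["p"],2),u.round(1),r["mask"].sum(),ray(c,u,z).round(1))
o=arm.get_obs();print(o["time"],o["tcp_pos"],o["eef_rot"],R.from_rotvec(o["eef_rot"]).as_matrix().round(3))
E
```

```text
scene mark_red 0.23 [265.2 122.5] 93 [417.7 306.2 116. ]
scene mark_yellow 0.39 [306.5 125.6] 248 [559.1 348.1 116. ]
top mark_blue 0.6 [282.6 236.6] 84 [367.9 -91.  116. ]
0.6 [ 147.10990615 -529.95199244  231.25683867] [-3.11280314e+00 -4.24019662e-01  2.26992010e-05] [[ 0.964  0.267 -0.   ]
 [ 0.267 -0.964  0.   ]
 [-0.    -0.    -1.   ]]
```

View pics/scene0.png

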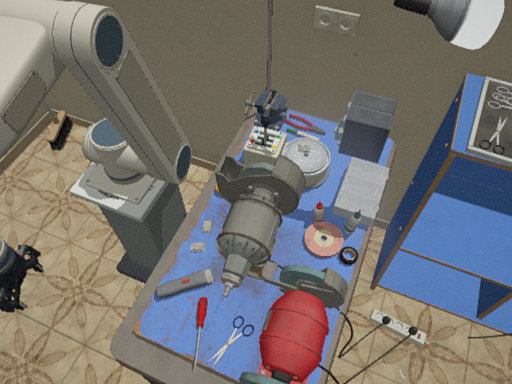

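View pics/top0.png

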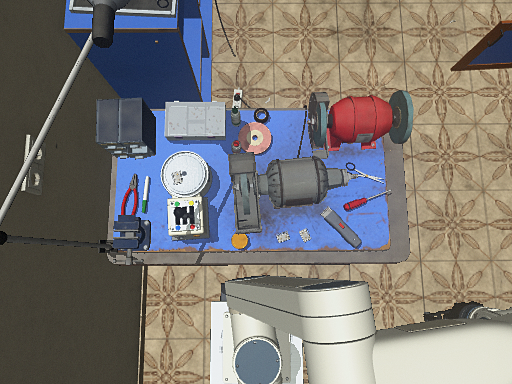

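Run:
```python
from h import *
a=cv2.imread("pics/top0.png")[140:260,100:220]; b=cv2.imread("pics/scene0.png")[80:190,220:340]
a=cv2.resize(a,(540,540),interpolation=cv2.INTER_CUBIC)
cv2.imwrite("pics/crop.png",a)
for uv in ((185,215),(258,360),(183,175),(173,204),(199,204),(130,232)): print(uv,ray("top",uv,114).round())
q=arm.camera_params("top");E=np.array(q["extrinsics"]);print(-E[:3,:3].T@E[:3,3],q["fov_y"])
```

```text
(185, 215) [442. 234. 114.]
(258, 360) [-17.  -6. 114.]
(183, 175) [579. 244. 114.]
(173, 204) [480. 275. 114.]
(199, 204) [479. 188. 114.]
(130, 232) [387. 415. 114.]
[ 304.30997284   13.58275672 1344.50614963] 54.988146584868126
```

View pics/crop.png

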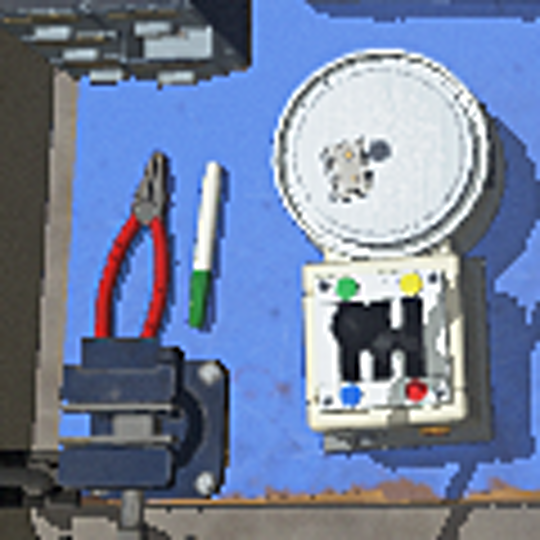

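Run:
```python
from h import *
pts=dict(g=(346,288),y=(411,283),b=(351,394),r=(415,390))
loc=dict(g=(40,24),y=(40,-24),b=(-40,24),r=(-40,-24))
W=np.array([ray("top",(100+u/4.5-.4,140+v/4.5-.4),115)[:2] for u,v in pts.values()]); L=np.array(list(loc.values()),float)
c=W.mean(0); print(W.round(),c)
a=np.angle(np.sum((W-c)@[1,1j]*np.conj(L@[1,1j])));print("yaw",a)
Rm=np.array([[np.cos(a),-np.sin(a)],[np.sin(a),np.cos(a)]]);print((W-c-L@Rm.T).round(1))
for s in (-.3,0,.3):
    k=np.r_[c+Rm@[165*np.sin(s),0],35+165*np.cos(s)]
    u=proj("top",k)[0];print(s,k.round(),u,(u-[100,140]+.4)*4.5, proj("scene",k))
a=cv2.imread("pics/scene0.png")[80:190,220:340];cv2.imwrite("pics/crop2.png",cv2.resize(a,None,fx=5,fy=5,interpolation=cv2.INTER_CUBIC))
```

```text
[[481. 263.]
 [484. 215.]
 [402. 258.]
 [404. 210.]] [442.83762696 236.5898582 ]
yaw 0.06546981005959746
[[-0.3  0.2]
 [ 0.  -0.2]
 [ 0.4 -0.4]
 [-0.1  0.4]]
-0.3 [394. 233. 193.] [180.39654583 227.59600993] [363.58445626 395.98204469] [[250.58255492 119.23570414]]
0 [443. 237. 200.] [179.32778364 211.78620946] [358.77502639 324.83794258] [[264.40542932 121.05401322]]
0.3 [491. 240. 193.] [179.17038005 196.75022842] [358.06671023 257.17602788] [[278.40520734 126.04690775]]
```

View pics/crop2.png

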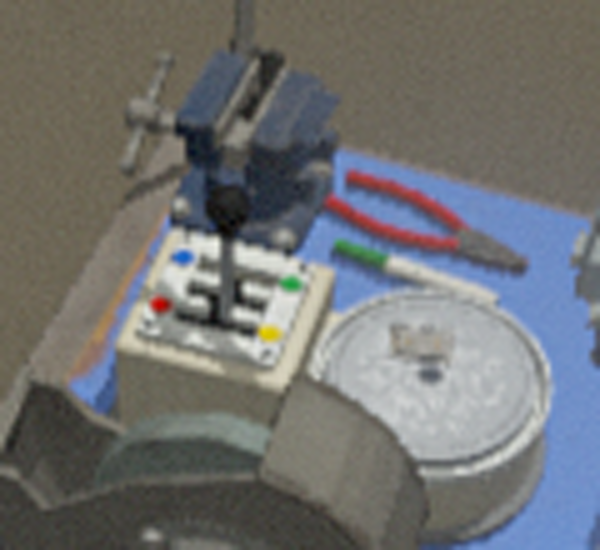

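Emit:
jog_arm(
  fingers=[0,0,0,0,0,0,0,0,0,0],
  offset=[
    [0,0,-2],
    [0,0,-2],
    [0,0,-2],
    [0,0,-2],
    [0,0,-2],
    [0,0,-2],
    [0,0,-2],
    [0,0,-2],
    [0,0,0],
    [0,0,0],
  ],
  delta_rot=[
    [0,0,-0.12],
    [0,0,-0.12],
    [0,0,-0.12],
    [0,0,-0.12],
    [0,0,-0.12],
    [0,0,-0.12],
    [0,0,-0.12],
    [0,0,-0.12],
    [0,0,-0.12],
    [0,0,-0.12],
  ],
)

```text
time: 1.43
tcp_pos: [147.2, -530.3, 392.6]
eef_rot: [2.322, 2.113, -0.002]
wrist_force: [-0.2, 0.2, -0.4]
width: -0.0
grasp_force: 0.0
```

Emit:
jog_arm(
  fingers=[0,0,0,0,0,0,0,0,0,0],
  offset=[
    [0,0,0],
    [0,0,0],
    [0,0,0],
    [0,0,0],
    [0,0,0],
    [0,0,0],
    [0,0,0],
    [0,0,0],
    [0,0,0],
    [0,0,0],
  ],
  delta_rot=[
    [0,0,-0.12],
    [0,0,-0.12],
    [0,0,-0.12],
    [0,0,-0.12],
    [0,0,-0.12],
    [0,0,-0.12],
    [0,0,-0.12],
    [0,0,-0.12],
    [0,0,-0.12],
    [0,0,-0.12],
  ],
)

```text
time: 2.27
tcp_pos: [147.1, -530.0, 391.3]
eef_rot: [0.724, 3.057, -0.0]
wrist_force: [0.6, -0.7, 0.4]
width: 0.1
grasp_force: 0.0
```

Emit:
jog_arm(
  fingers=[0,0,0,0,0,0],
  offset=[
    [0,0,0],
    [0,0,0],
    [0,0,0],
    [0,0,0],
    [0,0,0],
    [0,0,0],
  ],
  delta_rot=[
    [0,0,-0.12],
    [0,0,-0.12],
    [0,0,-0.12],
    [0,0,-0.12],
    [0,0,-0.057],
    [0,0,0],
  ],
)

```text
time: 2.77
tcp_pos: [147.1, -530.0, 391.3]
eef_rot: [-0.108, 3.14, -0.0]
wrist_force: [-0.2, -1.0, 0.1]
width: -0.1
grasp_force: 0.0
```

```bash
cat > st.py <<'E'
from h import *
o=arm.get_obs();M=R.from_rotvec(o["eef_rot"]).as_matrix()
a=.0655;c=np.array([442.8,236.6]);Rm=np.array([[np.cos(a),-np.sin(a)],[np.sin(a),np.cos(a)]])
print(round(o["time"],2),o["tcp_pos"].round(1),"machine",(Rm.T@(o["tcp_pos"][:2]-c)).round(1),"F",np.round(o["wrist_force"],1),"j",np.round(o["joint_pos"],2),"w",o["width"])
print(M.round(3), "yaw", np.arctan2(M[1,0],M[0,0]))
E
python3 st.py
```

```text
2.77 [ 147.1 -530.   391.3] machine [-345.2 -745.6] F [-0.2 -1.   0.1] j [-1.45  0.27  0.44  1.74 -0.   -1.52] w -0.06650192599127235
[[-0.998 -0.069  0.   ]
 [-0.069  0.998 -0.   ]
 [ 0.    -0.    -1.   ]] yaw -3.072820517973217
```

Emit:
jog_arm(
  fingers=[0,0,0,0,0,0,0,0,0,0],
  offset=[
    [-3,2,0],
    [-3,2,0],
    [-3,2,0],
    [-3,2,0],
    [-3,2,0],
    [-3,2,0],
    [-3,2,0],
    [-3,2,0],
    [-3,2,0],
    [-3,2,0],
  ],
  delta_rot=[
    [0,0,0],
    [0,0,0],
    [0,0,0],
    [0,0,0],
    [0,0,0],
    [0,0,0],
    [0,0,0],
    [0,0,0],
    [0,0,0],
    [0,0,0],
  ],
)

```text
time: 3.6
tcp_pos: [434.4, -309.1, 391.5]
eef_rot: [-0.1, 3.14, -0.001]
wrist_force: [0.4, -0.5, 0.0]
width: 0.1
grasp_force: 0.0
```

Emit:
jog_arm(
  fingers=[0,0,0,0,0,0,0,0,0,0],
  offset=[
    [-0.5,3.5,0],
    [-0.5,3.5,0],
    [-0.5,3.5,0],
    [-0.5,3.5,0],
    [-0.5,3.5,0],
    [-0.5,3.5,0],
    [-0.5,3.5,0],
    [-0.5,3.5,0],
    [-0.5,3.5,0],
    [0,3.5,0],
  ],
  delta_rot=[
    [0,0,0],
    [0,0,0],
    [0,0,0],
    [0,0,0],
    [0,0,0],
    [0,0,0],
    [0,0,0],
    [0,0,0],
    [0,0,0],
    [0,0,0],
  ],
)

```text
time: 4.43
tcp_pos: [455.1, 43.4, 391.2]
eef_rot: [-0.1, 3.14, 0.0]
wrist_force: [1.1, 0.5, -0.3]
width: -0.3
grasp_force: 0.0
```

```bash
python3 st.py
```

```text
4.43 [455.1  43.4 391.2] machine [  -0.3 -193.6] F [ 1.1  0.5 -0.3] j [-0.09  0.1   0.22  1.69  0.   -0.15] w -0.29058848095225664
[[-0.998 -0.063  0.   ]
 [-0.063  0.998  0.   ]
 [-0.     0.    -1.   ]] yaw -3.078171673659313
```

Emit:
jog_arm(
  fingers=[0,0,0,0,0],
  offset=[
    [0,3,0],
    [0,3,0],
    [0,3,0],
    [0,3,0],
    [0,1.8,0],
  ],
  delta_rot=[
    [0,0,0],
    [0,0,0],
    [0,0,0],
    [0,0,0],
    [0,0,0],
  ],
)

```text
time: 4.85
tcp_pos: [445.2, 181.8, 391.4]
eef_rot: [-0.102, 3.14, 0.001]
wrist_force: [1.1, -0.6, 0.9]
width: -0.1
grasp_force: 0.0
```

```bash
python3 st.py
python3 - <<'E'
from h import *
o=arm.get_obs();im=arm.snapshot("wrist");q=arm.camera_params("wrist")
T=np.eye(4);T[:3,:3]=R.from_rotvec(o["eef_rot"]).as_matrix();T[:3,3]=o["tcp_pos"];T=T@np.array(q["mount"])
f=192/np.tan(np.radians(q["fov_y"]/2))
for t,z in (("mark_green",116),("mark_red",116),("mark_yellow",116),("mark_blue",116),("lever_knob",200)):
    for r in arm.silhouettes(t,"wrist")[:1]:
        if r["mask"].any():
            u=cen(r["mask"]);d=T[:3,:3]@[(u[0]-q["cx"])/f,(u[1]-q["cy"])/f,1];p=T[:3,3]+d*(z-T[2,3])/d[2]
            a=.0655;print(t,round(r["p"],2),u.round(),r["mask"].sum(),p.round(1),(np.array([[np.cos(a),np.sin(a)],[-np.sin(a),np.cos(a)]])@(p[:2]-[442.8,236.6])).round(1))
cv2.imwrite("pics/w1.png",im[:,:,::-1])
E
```

```text
4.85 [445.2 181.8 391.4] machine [ -1.1 -54.9] F [ 1.1 -0.6  0.9] j [0.21 0.14 0.27 1.7  0.   0.15] w -0.08644062582362165
[[-0.998 -0.065  0.   ]
 [-0.065  0.998  0.001]
 [-0.     0.001 -1.   ]] yaw -3.0767316989287683
mark_green 0.63 [314. 187.] 49 [482.1 266.6 116. ] [41.2 27.3]
mark_red 0.65 [281. 128.] 121 [402.9 212.8 116. ] [-41.4 -21.1]
mark_yellow 0.6 [280. 186.] 111 [482.6 218.  116. ] [ 38.5 -21.2]
mark_blue 0.63 [317. 128.] 109 [399.5 260.2 116. ] [-41.7  26.3]
lever_knob 0.96 [308. 169.] 798 [439.9 239.7 200. ] [-2.7  3.3]
```

View pics/w1.png

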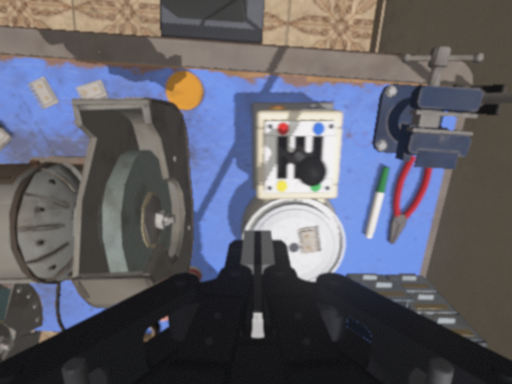

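Emit:
jog_arm(
  fingers=[0,0,0,0,0,0,0,0,0],
  offset=[
    [0,0,3],
    [0,0,3],
    [0,0,3],
    [0,0,3],
    [0,0,3],
    [0,0,3],
    [0,0,3],
    [0,0,1.3],
    [0,0,0],
  ],
  delta_rot=[
    [0,0,0],
    [0,0,0],
    [0,0,0],
    [0,0,0],
    [0,0,0],
    [0,0,0],
    [0,0,0],
    [0,0,0],
    [0,0,0],
  ],
)

```text
time: 5.9
tcp_pos: [444.4, 177.9, 165.5]
eef_rot: [0.1, -3.135, 0.002]
wrist_force: [-0.4, 0.2, 0.2]
width: -0.2
grasp_force: 0.0
```

Emit:
jog_arm(
  fingers=[0,0,0,0,0],
  offset=[
    [0,0.5,0],
    [0,0.5,0],
    [0,0.5,0],
    [0,0.5,0],
    [0,0,0],
  ],
  delta_rot=[
    [0,0,0],
    [0,0,0],
    [0,0,0],
    [0,0,0],
    [0,0,0],
  ],
)

```text
time: 6.32
tcp_pos: [444.8, 200.4, 169.1]
eef_rot: [-0.105, 3.138, 0.001]
wrist_force: [-0.1, 0.1, 0.6]
width: -0.1
grasp_force: 0.0
```

```bash
python3 st.py
```

```text
6.32 [444.8 200.4 169.1] machine [ -0.3 -36.3] F [-0.1  0.1  0.6] j [ 0.25  0.18 -0.24  1.15  0.    0.18] w -0.09962765066434055
[[-0.998 -0.067  0.001]
 [-0.067  0.998  0.001]
 [-0.001  0.001 -1.   ]] yaw -3.0745878991925917
```

Emit:
jog_arm(
  fingers=[0,0,0,0,0,0,0,0,0,0],
  offset=[
    [0,0.3,0],
    [0,0.3,0],
    [0,0.3,0],
    [0,0.3,0],
    [0,0.3,0],
    [0,0.3,0],
    [0,0.3,0],
    [0,0.3,0],
    [0,0.3,0],
    [0,0.3,0],
  ],
  delta_rot=[
    [0,0,0],
    [0,0,0],
    [0,0,0],
    [0,0,0],
    [0,0,0],
    [0,0,0],
    [0,0,0],
    [0,0,0],
    [0,0,0],
    [0,0,0],
  ],
)

```text
time: 7.15
tcp_pos: [442.4, 229.5, 168.0]
eef_rot: [0.104, -3.139, 0.0]
wrist_force: [0.7, -0.1, 0.5]
width: -0.2
grasp_force: 0.5
```

```bash
python3 st.py
cat > kn.py <<'E'
from h import *
import sys
o=arm.get_obs();im=arm.snapshot("wrist");q=arm.camera_params("wrist")
T=np.eye(4);T[:3,:3]=R.from_rotvec(o["eef_rot"]).as_matrix();T[:3,3]=o["tcp_pos"];T=T@np.array(q["mount"])
f=192/np.tan(np.radians(q["fov_y"]/2))
for t,z in (("lever_knob",195),):
    for r in arm.silhouettes(t,"wrist")[:1]:
        if r["mask"].any():
            u=cen(r["mask"]);d=T[:3,:3]@[(u[0]-q["cx"])/f,(u[1]-q["cy"])/f,1];p=T[:3,3]+d*(z-T[2,3])/d[2]
            a=.0655;print(t,round(r["p"],2),u.round(),r["mask"].sum(),p.round(1),(np.array([[np.cos(a),np.sin(a)],[-np.sin(a),np.cos(a)]])@(p[:2]-[442.8,236.6])).round(1))
cv2.imwrite("pics/%s.png"%sys.argv[1],im[:,:,::-1])
E
python3 kn.py w2
```

```text
7.15 [442.4 229.5 168. ] machine [-0.9 -7.1] F [ 0.7 -0.1  0.5] j [ 0.31  0.2  -0.22  1.15 -0.    0.24] w -0.17693673241515717
[[-0.998 -0.066 -0.001]
 [-0.066  0.998 -0.   ]
 [ 0.001 -0.    -1.   ]] yaw -3.075403330002651
```

View pics/w2.png

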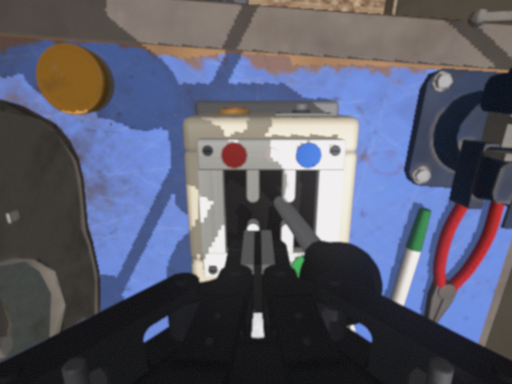

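Emit:
jog_arm(
  fingers=[0,0,0,0,0,0,0,0,0],
  offset=[
    [0,0.3,0],
    [0,0.3,0],
    [0,0.3,0],
    [0,0.3,0],
    [0,0.3,0],
    [0,0.3,0],
    [0,0.3,0],
    [0,0.1,0],
    [0,0,0],
  ],
  delta_rot=[
    [0,0,0],
    [0,0,0],
    [0,0,0],
    [0,0,0],
    [0,0,0],
    [0,0,0],
    [0,0,0],
    [0,0,0],
    [0,0,0],
  ],
)

```text
time: 8.0
tcp_pos: [441.0, 251.5, 168.2]
eef_rot: [0.105, -3.14, 0.0]
wrist_force: [0.5, -0.6, -1.1]
width: 0.0
grasp_force: 0.4
```

```bash
python3 st.py; python3 kn.py w3
```

```text
8.0 [441.  251.5 168.2] machine [-0.8 15. ] F [ 0.5 -0.6 -1.1] j [ 0.35  0.21 -0.2   1.15  0.    0.29] w 0.02070863948742398
[[-0.998 -0.067 -0.   ]
 [-0.067  0.998 -0.   ]
 [ 0.    -0.    -1.   ]] yaw -3.0750206919433665
lever_knob 0.92 [314. 249.] 3766 [426. 275. 195.] [-14.2  39.4]
```

View pics/w3.png

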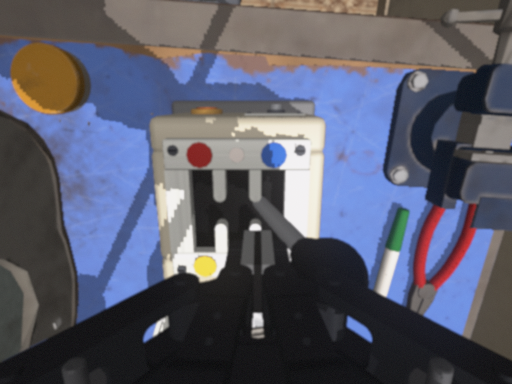

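Emit:
jog_arm(
  fingers=[0,0,0],
  offset=[
    [0,0.2,0],
    [0,0.2,0],
    [0,0,0],
  ],
  delta_rot=[
    [0,0,0],
    [0,0,0],
    [0,0,0],
  ],
)

```text
time: 8.35
tcp_pos: [440.8, 255.4, 168.3]
eef_rot: [-0.104, 3.14, 0.0]
wrist_force: [0.2, -1.0, -0.8]
width: 0.1
grasp_force: 0.5
```

Emit:
jog_arm(
  fingers=[0,0,0],
  offset=[
    [0,0.1,0],
    [0,0.1,0],
    [0,0,0],
  ],
  delta_rot=[
    [0,0,0],
    [0,0,0],
    [0,0,0],
  ],
)

```text
time: 8.6
tcp_pos: [440.7, 257.3, 168.3]
eef_rot: [0.104, -3.14, -0.0]
wrist_force: [-0.6, -1.0, -0.1]
width: -0.2
grasp_force: 0.6
```

Emit:
jog_arm(
  fingers=[0,0,0],
  offset=[
    [0,0.1,0],
    [0,0.1,0],
    [0,0,0],
  ],
  delta_rot=[
    [0,0,0],
    [0,0,0],
    [0,0,0],
  ],
)

```text
time: 8.85
tcp_pos: [440.5, 259.3, 168.3]
eef_rot: [0.104, -3.14, -0.0]
wrist_force: [0.1, -1.2, -0.7]
width: -0.1
grasp_force: 0.6
```

Emit:
jog_arm(
  fingers=[0,0],
  offset=[
    [0,0.1,0],
    [0,0,0],
  ],
  delta_rot=[
    [0,0,0],
    [0,0,0],
  ],
)

```text
time: 9.02
tcp_pos: [440.5, 260.1, 168.2]
eef_rot: [0.104, -3.14, 0.001]
wrist_force: [0.3, -2.3, -1.5]
width: -0.1
grasp_force: 1.1
```

Emit:
jog_arm(
  fingers=[0,0],
  offset=[
    [0,0.1,0],
    [0,0,0],
  ],
  delta_rot=[
    [0,0,0],
    [0,0,0],
  ],
)

```text
time: 9.18
tcp_pos: [440.4, 260.9, 168.1]
eef_rot: [0.104, -3.14, 0.002]
wrist_force: [1.6, -5.3, -2.1]
width: -0.5
grasp_force: 2.3
```

```bash
python3 st.py; python3 kn.py w4
python3 - <<'E'
from h import *
im=arm.snapshot("scene");cv2.imwrite("pics/s4.png",cv2.resize(im[80:190,220:340,::-1],None,fx=5,fy=5,interpolation=cv2.INTER_CUBIC))
for r in arm.silhouettes("lever_knob","scene")[:1]: print(r["p"],cen(r["mask"]))
a=.0655;Rm=np.array([[np.cos(a),-np.sin(a)],[np.sin(a),np.cos(a)]])
for y in (40,44,48,52): print(y,proj("scene",np.r_[[442.8,238]+Rm@[0,y],35+np.sqrt(165**2-y*y)]))
E
```

```text
9.18 [440.4 260.9 168.1] machine [-0.9 24.4] F [ 1.6 -5.3 -2.1] j [ 0.37  0.22 -0.19  1.16 -0.    0.31] w -0.5352437404324587
[[-0.998 -0.066 -0.   ]
 [-0.066  0.998 -0.001]
 [ 0.    -0.001 -1.   ]] yaw -3.0756082375277085
lever_knob 0.55 [311. 247.] 3605 [424.9 282.9 195. ] [-14.8  47.4]
0.73 [197.15827338 246.79136691]
40 [[268.31980931 113.60211902]]
44 [[268.68615546 113.02007794]]
48 [[269.0504335  112.46365251]]
52 [[269.41257553 111.93329278]]
```

View pics/w4.png

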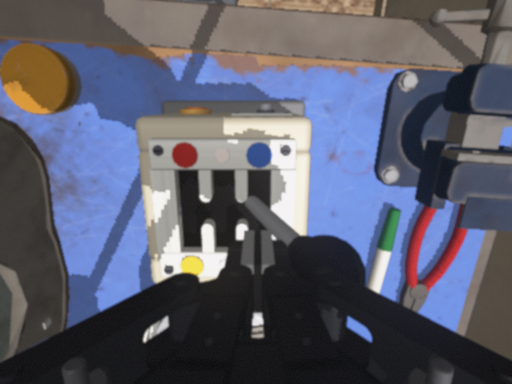

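Emit:
jog_arm(
  fingers=[0,0,0,0,0,0,0,0,0],
  offset=[
    [0,-0.8,0],
    [0,-0.8,0],
    [1.5,0,0],
    [1.5,0,0],
    [1.5,0,0],
    [0,1.5,0],
    [0,1.5,0],
    [0,1,0],
    [0,0,0],
  ],
  delta_rot=[
    [0,0,0],
    [0,0,0],
    [0,0,0],
    [0,0,0],
    [0,0,0],
    [0,0,0],
    [0,0,0],
    [0,0,0],
    [0,0,0],
  ],
)

```text
time: 10.13
tcp_pos: [394.1, 283.3, 168.5]
eef_rot: [-0.106, 3.139, 0.002]
wrist_force: [-0.0, -0.0, 0.0]
width: -0.2
grasp_force: 0.0
```

```bash
python3 st.py; python3 kn.py w5
```

```text
10.13 [394.1 283.3 168.5] machine [-45.5  49.8] F [-0. -0.  0.] j [ 0.45  0.18 -0.25  1.14  0.    0.38] w -0.18603985501245632
[[-0.998 -0.067  0.001]
 [-0.067  0.998  0.001]
 [-0.001  0.001 -1.   ]] yaw -3.0741323266428946
lever_knob 0.85 [242. 297.] 438 [404.3 278.2 195. ] [-35.7  44. ]
```

View pics/w5.png

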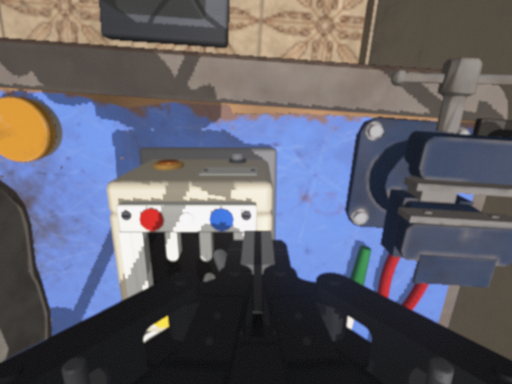

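Emit:
jog_arm(
  fingers=[0,0,0,0,0,0,0,0,0,0],
  offset=[
    [-0.3,0,0],
    [-0.3,0,0],
    [-0.3,0,0],
    [-0.3,0,0],
    [-0.3,0,0],
    [-0.3,0,0],
    [-0.3,0,0],
    [-0.3,0,0],
    [-0.3,0,0],
    [-0.3,0,0],
  ],
  delta_rot=[
    [0,0,0],
    [0,0,0],
    [0,0,0],
    [0,0,0],
    [0,0,0],
    [0,0,0],
    [0,0,0],
    [0,0,0],
    [0,0,0],
    [0,0,0],
  ],
)

```text
time: 11.07
tcp_pos: [424.0, 284.2, 168.3]
eef_rot: [0.104, -3.14, -0.0]
wrist_force: [-1.7, 0.7, 1.2]
width: 0.0
grasp_force: 0.9
```

Emit:
jog_arm(
  fingers=[0,0,0,0,0,0,0,0,0,0],
  offset=[
    [-0.3,0,0],
    [-0.3,0,0],
    [-0.3,0,0],
    [-0.3,0,0],
    [-0.3,0,0],
    [-0.3,0,0],
    [-0.3,0,0],
    [-0.3,0,0],
    [-0.3,0,0],
    [0,0,0],
  ],
  delta_rot=[
    [0,0,0],
    [0,0,0],
    [0,0,0],
    [0,0,0],
    [0,0,0],
    [0,0,0],
    [0,0,0],
    [0,0,0],
    [0,0,0],
    [0,0,0],
  ],
)

```text
time: 11.9
tcp_pos: [451.5, 286.0, 168.2]
eef_rot: [-0.104, 3.14, 0.0]
wrist_force: [0.4, -0.7, -0.8]
width: 0.1
grasp_force: 0.4
```

Emit:
jog_arm(
  fingers=[0,0,0,0],
  offset=[
    [-0.2,0,0],
    [-0.2,0,0],
    [-0.1,0,0],
    [0,0,0],
  ],
  delta_rot=[
    [0,0,0],
    [0,0,0],
    [0,0,0],
    [0,0,0],
  ],
)

```text
time: 12.23
tcp_pos: [456.0, 286.3, 168.3]
eef_rot: [-0.104, 3.14, 0.0]
wrist_force: [-0.9, -1.2, -1.0]
width: 0.3
grasp_force: 0.5
```

Machine x is about +17; going on in small steps to the stop.

Emit:
jog_arm(
  fingers=[0,0,0],
  offset=[
    [-0.15,0,0],
    [-0.15,0,0],
    [0,0,0],
  ],
  delta_rot=[
    [0,0,0],
    [0,0,0],
    [0,0,0],
  ],
)

```text
time: 12.48
tcp_pos: [458.9, 286.5, 168.2]
eef_rot: [0.104, -3.14, 0.0]
wrist_force: [-1.2, -0.8, -0.8]
width: -0.0
grasp_force: 0.8
```

Emit:
jog_arm(
  fingers=[0,0],
  offset=[
    [-0.1,0,0],
    [0,0,0],
  ],
  delta_rot=[
    [0,0,0],
    [0,0,0],
  ],
)

```text
time: 12.65
tcp_pos: [459.5, 286.5, 168.1]
eef_rot: [0.104, -3.139, 0.0]
wrist_force: [-3.3, -0.2, -1.5]
width: -0.0
grasp_force: 1.7
```

Emit:
jog_arm(
  fingers=[0,0],
  offset=[
    [-0.1,0,0],
    [0,0,0],
  ],
  delta_rot=[
    [0,0,0],
    [0,0,0],
  ],
)

```text
time: 12.82
tcp_pos: [460.1, 286.5, 168.0]
eef_rot: [0.104, -3.138, 0.0]
wrist_force: [-4.9, -1.0, -1.4]
width: 0.0
grasp_force: 2.8
```

Emit:
jog_arm(
  fingers=[0,0],
  offset=[
    [-0.1,0,0],
    [0,0,0],
  ],
  delta_rot=[
    [0,0,0],
    [0,0,0],
  ],
)

```text
time: 12.98
tcp_pos: [460.5, 286.5, 167.9]
eef_rot: [0.104, -3.137, 0.0]
wrist_force: [-7.8, -1.9, 0.7]
width: -0.3
grasp_force: 4.1
```

Emit:
jog_arm(
  fingers=[0,0,0,0,0,0,0,0,0,0],
  offset=[
    [0.5,0,0],
    [1.5,0,0],
    [2,0,0],
    [2,0,0],
    [2,0,0],
    [0,0,-3],
    [0,0,-3],
    [0,0,-3],
    [0,0,-3],
    [0,0,-3],
  ],
  delta_rot=[
    [0,0,0],
    [0,0,0],
    [0,0,0],
    [0,0,0],
    [0,0,0],
    [0,0,0],
    [0,0,0],
    [0,0,0],
    [0,0,0],
    [0,0,0],
  ],
)

```text
time: 13.82
tcp_pos: [382.1, 281.4, 320.4]
eef_rot: [-0.104, 3.137, 0.001]
wrist_force: [1.3, 0.6, -0.2]
width: -0.6
grasp_force: 0.0
```

Emit:
jog_arm(
  fingers=[0,0,0,0,0],
  offset=[
    [0,-3,-2],
    [0,-3,-2],
    [0,-3,0],
    [0,-2,0],
    [0,0,0],
  ],
  delta_rot=[
    [0,0,0],
    [0,0,0],
    [0,0,0],
    [0,0,0],
    [0,0,0],
  ],
)

```text
time: 14.23
tcp_pos: [389.9, 169.1, 359.3]
eef_rot: [-0.1, 3.137, -0.001]
wrist_force: [-0.4, 0.1, 0.7]
width: -0.1
grasp_force: 0.0
```

```bash
python3 st.py; python3 kn.py w6;python3 - <<'E'
from h import *
im=arm.snapshot("scene");cv2.imwrite("pics/s6.png",cv2.resize(im[80:190,220:340,::-1],None,fx=5,fy=5,interpolation=cv2.INTER_CUBIC))
im=arm.snapshot("wrist");a=cv2.imread("pics/s6.png");b=cv2.resize(im[:,:,::-1],(400,300))
cv2.imwrite("pics/both.png",np.hstack([cv2.resize(a,(390,358)),cv2.resize(im[:,100:,::-1],(400,358))]))
E
```

```text
14.23 [389.9 169.1 359.3] machine [-57.2 -63.8] F [-0.4  0.1  0.7] j [ 0.21  0.03  0.07  1.6  -0.    0.15] w -0.10770146330016847
[[-0.998 -0.064  0.003]
 [-0.064  0.998 -0.   ]
 [-0.003 -0.001 -1.   ]] yaw -3.077982083831588
lever_knob 0.66 [349. 249.] 1191 [466.8 276.7 195. ] [26.6 38.5]
```

View pics/both.png

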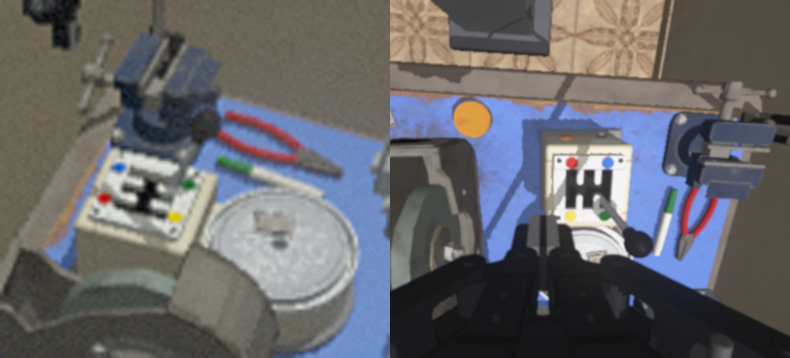

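The rod stands at the green end of its slot (by the green disc at about (604,215) in the picture). The knob is tilted forward and left, and the bystanders in view look undisturbed.

```bash
python3 -c "
from workcell import arm
print(arm.hand_in())"
```

```text
the job is handed in; nothing more can be done
None
```

I pushed the gear lever through the cross channel and forward to its stop in the green-marked slot using the closed fingers (at most about 8 N at the wrist, no gripping). Nothing else in view looked moved, and I handed the job in at about 14 s; no verdict was returned.

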